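# Lid the sample pot on the scale and hold it clear of the pan

### The arm

A 7-joint arm with a two-finger parallel gripper is mounted at the origin on the work surface. World frame = base frame: x ahead of the robot, y to its left, z up, the work surface at z = 0. Lengths are in m, angles in rad, forces in N, time in s.
With the tool pointing down it reaches from about 0.4 to 0.85 m from the base axis. Payload 10.4 kg.
Tool frame: the origin (TCP) lies between the finger pads; the fingertips stand 22 mm ahead of it and the grasp point (between the pads) lies 3 mm ahead of it; z points along the fingers, y is the line along which they close (so a half turn about z gives the same grasp; the last joint's range is limited). The gripper opens to 85 mm and grips with 20 to 120 N. Pads are 22 mm wide; open, the fingers measure 114 mm over their backs; the gripper's body (76 mm by 85 mm) begins 54 mm behind the grasp point. The pads swing forward as they close: fully open they stand 13 mm farther back than shut.
Start: joints at [-1.165, 0.332, -0.065, 1.46, 0.022, 1.35, -0.088], TCP at [0.26, 0.568, 0.253] pointing down, gripper open.
Joint ranges: [-2.6, 2.6], [-0.5, 2.12], [-1.47, 1.34], [0.16, 2.42], [-1.27, 4.41], [0.06, 2.06], [-2.6, 2.6]. Speed limits (rad/s): [2.22, 2.22, 2.79, 2.79, 3.14, 3.14, 3.14].

### API

Orientations are given as a unit quaternion [x, y, z, w].
In Python, from workcell import manip, camera, ticket, boxes_of, outline_of gives the robot as it stands.
- The arm moves only by the tool carry_out, never from a script. Its argument "deltas" is a list of rows, each a list of 5 numbers: the shift along the tool's x, y, z as a fraction of full scale, then the turn about the tool's z as a fraction of full scale, then the opening, from -1 (shut) to 1 (fully open), so that 0 is half open. In form: [[tx, ty, tz, spin, gripper], ...]. A call has 1 to 20 rows; each row is the pose to reach, as a shift and turn from the pose commanded when the call began, along the tool's axes at that moment; what a row does not reach only later rows make up. Full scale, the value 1, is 150 mm for a shift and 30 degrees for a turn. A row lasts 1/8 s, in which the tool goes at most 62.5 mm and 10.7 degrees, less where a joint would pass 70% of its speed; a pose out of reach is approached as far as the arm can. A call with a number of a shift or a turn outside -1 to 1 is refused whole. A call with a gripper value outside its range is refused whole. The fingers move at their own pace and stop on an object; "force" is the grip in N (left out, the last holds). Time passes only in rows, so rows that repeat a pose let the fingers close. It gives the time, the measured TCP pose, the force, the opening and the grip force at its end, in the units of the state.
- manip.get_obs(): the state, without advancing time (a new reading comes with each control period).
- camera(name): name is "side" or "top" or "wrist"; returns a dict with "img" (384x512x3 uint8, red, green, blue), "depth" (384x512 float32, m along the optical axis (not along the pixel's ray), 0 where there is no reading), "vertical_fov" (degrees; the focal length in pixels is half the picture's height over the tangent of half this angle, whatever the lens; pixels are square), "cx", "cy" (the principal point, pixels), "R" (3x3) and "t" (3): a world point X has camera coordinates R X + t. Camera axes: x right, y down, z forward; pixel columns grow to the right and rows downward; lengths in m; the calibration is good to about 2 mm. The wrist camera is an equidistant fisheye: a pixel r from the principal point sees the ray r / f radians off the axis. A picture is of the moment at which its call begins.
- ticket.hand_in(): hands the job in; it is judged then, once.
Trained networks look in a picture, given as the dict that the camera call returned (one of the last four; its "shot" number tells which), for a name from the list of things; names that differ only in an ending like _2 or _b are one class to them, and where a whole thing is asked for, a point or a joint stands for the part that bears it (a point fixed in the world has none). Each returns a list of dicts, best first, with "conf" (0 to 1); they miss things now and then, are a little off and sometimes report something else, mostly with a low value. They report only what shows in the picture. A call takes as long as a camera call.
- boxes_of(query, picture): "position" ([x, y, z] in m, in world coordinates, good to about 4 mm: the middle of the surface that is visible of it).
- outline_of(query, picture): "region" (384x512 bool, what is visible of it).
The state is a dict: "clock": time; "joint_pos": joint angles; "joint_velocities": joint speeds; "tau": joint torques, N m; "position": TCP position; "ee_rot": TCP orientation; "ft_force": force on the tool from outside, world axes, zero at the start; "torque": the same for the moment, N m; "grip_width": opening from 0.0 (shut) to 1.0 (fully open); "grasp_force": force on a finger pad.
Only numpy, scipy, OpenCV 4.12 (cv2) and the standard library are available. Lean on these libraries where they do the work, as an engineer would, in place of code of your own. Each camera call takes 0.05 s, during which the arm holds its last target. There are 200 camera calls.

### The job

A small open steel sample pot stands on the pan of the bench scale; of the two steel lids lying in the tray, take the one that fits it (the smaller) by its knob and set it on the pot, without dropping it, so that it sits level and fully seated, and let go of it. Then grip the pot itself by its wall, lift it with its lid on off the pan so that the scale can return to zero, and finish while holding it still and level over the pan, about 12 cm clear of it; do not put it down or let go. Keep the pot upright throughout and leave everything else on the table where it is.

Things in the scene. Friction and masses are not known exactly. Their poses are not given: they have to be found in the camera images.
- pot: The sample pot: straight round cup of bare steel, 60 mm across up to 70 mm, then a neck 54 mm across up to the rim at 78 mm, open on top (bore 47 mm), about 0.2 kg. Stands upright near the middle of the scale's pan. Origin: centre of its underside; z up. No handle: take it by the body's wall from above, a finger each side, 20 mm or more below the rim, the fingers straddling the seated lid.
- pot_rim (a point): Centre of the pot's mouth, at the height of its rim, 78 mm above the pot's origin.
- lid: The fitting lid, the smaller in the tray, right way up on its floor; bare steel, about 90 g. Upwards: a plug 8 mm deep, 38 mm across at its foot and 43 at its top, that drops into the pot; a flange 56 mm across, 4 mm thick, that rests on the rim (it does not stand out past the pot's body); a round knob 20 mm across, 16 mm tall. 28 mm high in all. Origin: centre of its underside; z up.
- lid_seat (a point): Centre of the underside of the lid's flange, 8 mm above the lid's origin. On the seated lid it coincides with pot_rim.
- lid_knob (a point): Middle of the lid's knob, 20 mm above the lid's origin (the knob runs from 12 to 28 mm above it).
- scale: The bench scale: white housing 215 mm wide, 300 mm deep, low console with display at its front (-x side, about 65 mm high), square steel pan 200 by 205 mm. Fixed to the table, on the left or the right, slightly turned. Origin: on the table under the housing, 45 mm in front of the pan's centre; z up.
- pan_center (a point): Centre of the top of the scale's pan, 66 mm above the table and 45 mm behind the scale's origin along its +x axis.
- tray: Shallow white plastic instrument tray, 300 mm (its x) by 220 mm (its y), walls 16 mm high and 3 mm thick, floor 3 mm thick, fixed to the table on the other side from the scale. The two lids lie one towards each end of its length, at random. Origin: centre of its underside; z up.
- big_lid: The other lid in the tray, of the same make but larger: flange 82 mm across, same 20 mm knob; it does not fit the pot. Leave it. Origin: centre of its underside.
- spatula: Thin double-ended steel laboratory spatula, 185 mm long, 6 mm thick, lying along one side of the tray. Leave it. Origin: on its underside near the middle, x along its length.
- amber_jar: Small amber glass jar with black cap, 44 mm across, 58 mm tall, standing between scale and tray. Leave it. Origin: centre of its underside.
- amber_bottle: Amber glass bottle with orange cap, 68 mm across, 150 mm tall, beyond the scale and the tray. Leave it. Origin: centre of its underside.
- white_bottle: White plastic bottle, 64 mm across, 180 mm tall, to the right of the scale and the tray. Leave it. Origin: centre of its underside.
- check_weight: Knobbed steel check weight, 38 mm across, 64 mm tall, between scale and tray. Leave it. Origin: centre of its underside.
- spare_pot: Larger open steel pot (86 mm across, 98 mm tall) standing to the left of the scale and the tray. Leave it. Origin: centre of its underside.

How it is judged:
On the way, in this order (a step that is already met when the one before it is completed fails the run):
1. the fitting lid sits level and fully seated on the pot, let go of, while the pot stands on the scale's pan (distance between lid_seat and pot_rim below 0.004 m and angle between the z axis of lid and the z axis of pot, either way round below 0.07 rad and contact force between pot and scale above 0.5 N and contact force between the fingers and lid below 0.1 N and angle between pot's own z axis and vertical below 0.07 rad), for 0.2 s.
2. the pot is lifted off the pan in the fingers, with its lid on (distance between lid_seat and pot_rim below 0.004 m and angle between the z axis of lid and the z axis of pot, either way round below 0.07 rad and z of pot in the frame of pan_center above 0.02 m and contact force between pot and scale below 0.1 N and contact force between the fingers and pot above 1 N), for 0.2 s.
At the end, for the whole second after the job is handed in: Held by its wall: pot's underside 80-170 mm above the pan, within 100 mm sideways of its centre, upright within 5 deg, still (20 mm/s, 0.15 rad/s), not touching the scale, small lid seated (flange centre within 4 mm of the rim's centre, parallel within 4 deg) (distance between lid_seat and pot_rim below 0.004 m and angle between the z axis of lid and the z axis of pot, either way round below 0.07 rad and z of pot in the frame of pan_center between 0.08 and 0.17 m and horizontal distance between pot and pan_center below 0.1 m and angle between pot's own z axis and vertical below 0.09 rad and linear speed of pot below 0.02 m/s and angular speed of pot below 0.15 rad/s and contact force between the fingers and pot above 1 N and contact force between each of pot, lid and scale below 0.1 N); the arm keeps its last pose, push and grip.
It fails at once if the pot is tipped by more than 20 degrees (angle between pot's own z axis and vertical above 0.35 rad).
It fails at once if the lid is dropped or flung (over 0.6 m/s out of the fingers) (linear speed of lid above 0.6 m/s and contact force between the fingers and lid below 0.05 N and contact force between lid and pot below 0.05 N).
It fails at once if one of the other things (large lid, spatula, jar, bottles, check weight, spare pot) is shifted by more than 30 mm or tipped over (distance of any of big_lid, spatula, spare_pot, amber_bottle, amber_jar, white_bottle, check_weight from where it was at the start of the episode above 0.03 m or angle between any of big_lid, spatula, spare_pot, amber_bottle, amber_jar, white_bottle, check_weight's own z axis and vertical above 0.35 rad).
It also fails if it takes over 58 s, if anything falls off the work surface, if the arm or the gripper's body presses on something with over 40 N, if the wrist force passes 120 N, or if a joint passes its speed limit or range.

## Working session

There is one attempt and no reset: what is moved stays moved. The work goes in short steps, Python scripts to look and compute and a tool call to move; the robot and the scene stay as the last step left them, time stands still between calls to the robot, and variables do not carry over. Pictures are saved under pics/ and viewed, at most 10 in all, crops included, and the job is handed in when it is done.

Besides the shell and the picture viewer there is one more tool, called after "Emit:" as name(argument=value, ...) on one line, values as JSON. carry_out: Moves the arm, as the interface text tells. Its arguments: {"type":"object","properties":{"deltas":{"type":"array","items":{"type":"array","items":{"type":"number"}}},"force":{"type":"number"}},"required":["deltas"]}

```bash
mkdir -p pics; cat > h.py <<'E'
import numpy as np, cv2
from scipy.spatial.transform import Rotation as Ro
from workcell import manip, camera, ticket, boxes_of, outline_of
def pts(c):
    d=c["depth"]; H,W=d.shape; f=H/2/np.tan(np.radians(c["vertical_fov"])/2)
    v,u=np.mgrid[:H,:W]; x=(u-c["cx"]); y=(v-c["cy"])
    P=np.stack([x/f*d,y/f*d,d],-1)
    return (P-np.array(c["t"]))@np.array(c["R"])   # R^T (P-t)
def save(c,n): cv2.imwrite("pics/"+n,c["img"][:,:,::-1])
def toolshift(target):
    o=manip.get_obs(); R=Ro.from_quat(o["ee_rot"]).as_matrix()
    return R.T@(np.array(target)-np.array(o["position"]))/0.15
E
python3 - <<'E'
from h import *
o=manip.get_obs(); print(o["position"],o["ee_rot"],Ro.from_quat(o["ee_rot"]).as_matrix().round(3).tolist())
for n in("top","side"):
    c=camera(n); save(c,n+"1.png"); P=pts(c)
    for q in ("pot","lid","big_lid","scale","tray","spatula","amber_jar","check_weight","spare_pot","amber_bottle","white_bottle"):
        print(n,q,[(np.round(b["position"],3).tolist(),round(b["conf"],2)) for b in boxes_of(q,c)[:2]])
E
```

```text
[0.25971714 0.56808858 0.25251482] [ 2.12757952e-01  9.77104671e-01 -7.07320908e-04 -1.21090832e-04] [[-0.909, 0.416, -0.001], [0.416, 0.909, -0.001], [-0.0, -0.001, -1.0]]
top pot [([0.548, -0.266, 0.102], 0.76), ([0.449, 0.216, 0.016], 0.33)]
top lid [([0.446, 0.212, 0.014], 0.74), ([0.576, 0.468, 0.049], 0.44)]
top big_lid [([0.596, 0.203, 0.016], 0.95)]
top scale [([0.519, -0.22, 0.065], 0.87)]
top tray [([0.515, 0.231, 0.006], 0.93), ([0.55, -0.265, 0.103], 0.49)]
top spatula []
top amber_jar [([0.509, 0.004, 0.059], 0.58), ([0.543, -0.433, 0.118], 0.16)]
top check_weight [([0.663, -0.004, 0.043], 0.67)]
top spare_pot [([0.575, 0.475, 0.049], 0.71)]
top amber_bottle [([0.769, 0.071, 0.097], 0.86), ([0.512, 0.232, 0.007], 0.57)]
top white_bottle [([0.542, -0.431, 0.117], 0.86)]
side pot [([0.545, -0.24, 0.114], 0.93)]
side lid [([0.452, 0.22, 0.018], 0.8)]
side big_lid [([0.599, 0.203, 0.02], 0.89)]
side scale [([0.523, -0.181, 0.063], 0.7)]
side tray [([0.511, 0.24, 0.004], 0.92)]
side spatula [([0.566, 0.309, 0.003], 0.71)]
side amber_jar [([0.506, 0.012, 0.046], 0.83)]
side check_weight [([0.672, 0.008, 0.04], 0.61)]
side spare_pot [([0.577, 0.445, 0.05], 0.8)]
side amber_bottle [([0.782, 0.094, 0.087], 0.96)]
side white_bottle [([0.543, -0.429, 0.111], 0.7)]
```

```bash
python3 - <<'E'
from h import *
c=camera("top"); P=pts(c)
big=cv2.resize(c["img"],(800,600),interpolation=cv2.INTER_CUBIC); cv2.imwrite("pics/topbig.png",big[:,:,::-1])
def circ(p,zlo,zhi,r):
    m=(np.hypot(P[...,0]-p[0],P[...,1]-p[1])<r)&(P[...,2]>zlo)&(P[...,2]<zhi)&(c["depth"]>0)
    q=P[m]; (x,y),rr=cv2.minEnclosingCircle((q[:,:2]*1000).astype(np.float32)); vu=np.argwhere(m).mean(0)
    print(len(q),"minc",x,y,rr,"med z",np.median(q[:,2]),"mean",q.mean(0),"px",vu[::-1])
circ((.449,.214),.009,.019,.045)   # flange
circ((.449,.214),.022,.04,.03)   # knob
circ((.547,-.26),.135,.16,.05)  # rim
circ((.547,-.26),.10,.16,.05)
m=(np.hypot(P[...,0]-.55,P[...,1]+.22)<.15)&(P[...,2]>.061)&(P[...,2]<.071)
print("pan",cv2.minAreaRect((P[m][:,:2]*1000).astype(np.float32)),np.median(P[m][:,2]))
for q,r in(("lid",0),("pot",0)):
    o=outline_of(q,c)
    for k in o[:2]:
        g=k["region"]; print(q,k["conf"],g.sum(),np.argwhere(g).mean(0)[::-1],P[g].mean(0))
E
```

```text
176 minc 452.11761474609375 215.2105255126953 27.65664291381836 med z 0.01523183903860987 mean [0.45206442 0.21422813 0.01517471] px [198.85795455 243.85227273]
31 minc 452.58001708984375 215.20632934570312 9.355367660522461 med z 0.032359150861712434 mean [0.45255895 0.21504786 0.03158841] px [197.74193548 243.64516129]
115 minc 548.0043334960938 -258.7134704589844 29.930675506591797 med z 0.14200349464937237 mean [ 0.54715114 -0.2572795   0.14128829] px [349.48695652 209.13043478]
209 minc 548.104736328125 -258.9500732421875 30.24508285522461 med z 0.13625685799683496 mean [ 0.54695928 -0.25571159  0.1309237 ] px [348.1291866 209.5645933]
pan ((548.163330078125, -226.0691375732422), (256.1409912109375, 205.6424102783203), 8.978485107421875) 0.06632974959484189
lid 0.55 217 [198.52995392 244.02304147] [0.45136148 0.21390342 0.02339822]
pot 0.83 385 [347.64935065 210.21298701] [ 0.54701133 -0.25920176  0.11118523]
pot 0.38 466 [240.47854077 141.68025751] [0.77275539 0.07162297 0.0993591 ]
```

View pics/topbig.png

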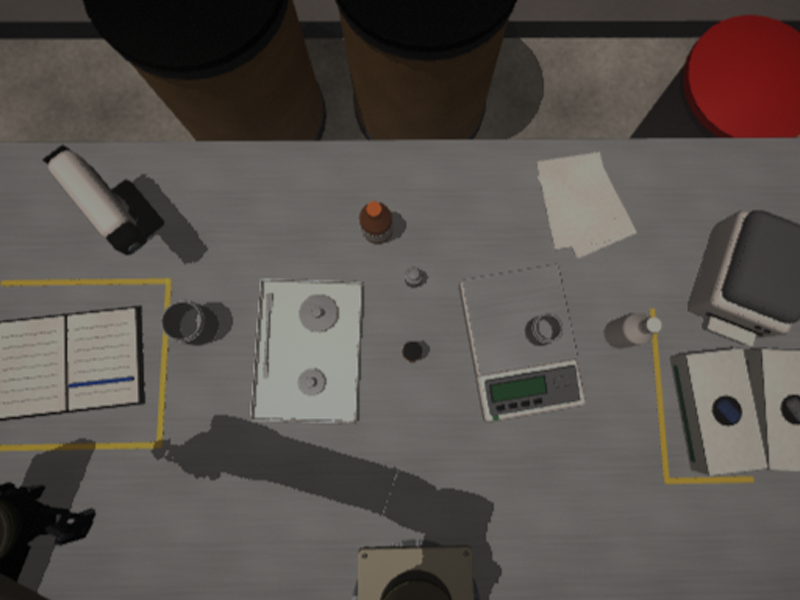

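View pics/side1.png

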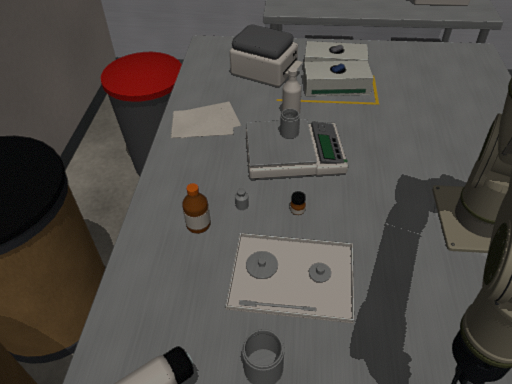

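Emit:
carry_out(deltas=[[-0.35,-0.28,0,0,1],[-0.7,-0.55,0,0,1],[-1,-0.8,0,0,1]], force=40)

```text
clock: 1.72
position: [0.3452, 0.3992, 0.2534]
ee_rot: [0.213, 0.977, 0.0, 0.0]
ft_force: [1.8, 0.5, 1.6]
grip_width: 1.0
grasp_force: 0.0
```

Emit:
carry_out(deltas=[[-0.35,-0.28,0.2,0,0.3],[-0.7,-0.55,0.5,0,0.3],[-1,-0.8,0.7,0,0.3],[-1,-0.8,0.7,0,0.3]])

```text
clock: 2.22
position: [0.4315, 0.2263, 0.147]
ee_rot: [0.214, 0.977, -0.001, -0.0]
ft_force: [-0.3, 0.5, 0.9]
grip_width: 0.653
grasp_force: 0.0
```

```bash
python3 - <<'E'
from h import *
c=camera("wrist"); save(c,"w1.png"); o=manip.get_obs(); print(o["clock"],o["position"],o["ee_rot"],o["grip_width"])
print(toolshift([.4522,.215,.0395]),c["vertical_fov"],c["cx"],c["cy"],np.array(c["R"]).round(3).tolist(),np.array(c["t"]))
print([(b["position"],b["conf"]) for b in boxes_of("lid",c)[:2]])
f=192/np.tan(np.radians(c["vertical_fov"])/2)
for p in ([.4522,.215,.031],[.4522,.215,.015]):
    X=np.array(c["R"])@p+c["t"]; th=np.arctan2(np.hypot(X[0],X[1]),X[2]); print(np.array([c["cx"],c["cy"]])+f*th*X[:2]/np.hypot(*X[:2]))
E
```

```text
2.275 [0.43223501 0.22340814 0.14564018] [ 2.15591031e-01  9.76482007e-01 -1.75828642e-03 -5.53333671e-04] 0.6495954032274888
[-0.14455651  0.00779584  0.70753076] 65.70646984690485 251.77283645974705 190.75115519848137 [[0.419, 0.908, -0.002], [0.871, -0.402, 0.282], [0.255, -0.12, -0.959]] [-0.38630378 -0.29149851  0.19439122]
[([0.5316, -0.2327, 0.0778], 0.75), ([0.4465, 0.2197, 0.0139], 0.7)]
[249.84681587 219.77179075]
[249.98780683 213.18777068]
```

View pics/w1.png

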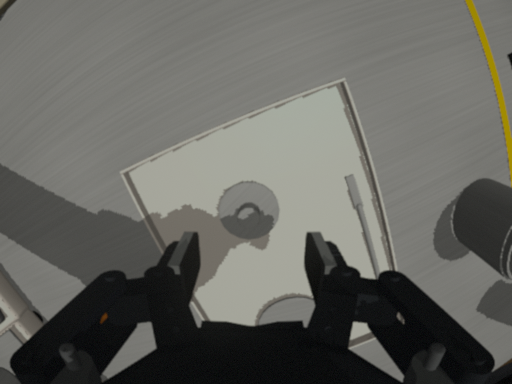

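Emit:
carry_out(deltas=[[-0.14,0,0,0,0.1],[-0.14,0,0.3,0,0.0],[-0.14,0,0.55,0,0],[-0.14,0,0.63,0,0],[-0.14,0,0.63,0,0]])

```text
clock: 2.95
position: [0.4499, 0.2214, 0.0541]
ee_rot: [0.212, 0.977, -0.0, -0.0]
ft_force: [0.3, 0.2, 0.8]
grip_width: 0.501
grasp_force: 0.0
```

```bash
python3 - <<'E'
from h import *
c=camera("wrist"); save(c,"w2.png"); o=manip.get_obs(); print(o["clock"],o["position"],o["ee_rot"],o["grip_width"],o["ft_force"])
print(toolshift([.4522,.215,.0395]))
E
```

```text
3.0 [0.45052076 0.22161364 0.05493553] [2.12559639e-01 9.77147862e-01 5.36635707e-04 4.10347950e-04] 0.5026839718861936 [ 0.09761997 -0.58659853  0.26883788]
[-0.02843987 -0.03558216  0.1028764 ]
```

View pics/w2.png

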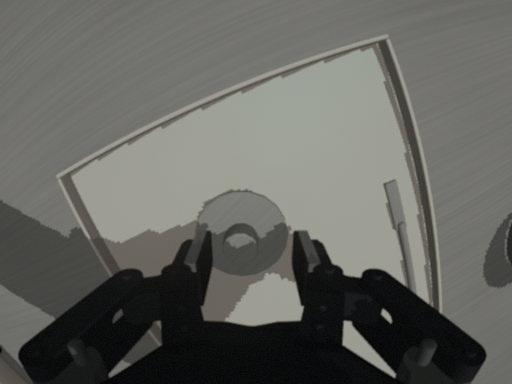

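Emit:
carry_out(deltas=[[-0.028,-0.037,0.03,0,0],[-0.028,-0.037,0.09,0,0],[-0.028,-0.037,0.09,0,0],[-0.028,-0.037,0.09,0,-0.2]])

```text
clock: 3.5
position: [0.4515, 0.2142, 0.0404]
ee_rot: [0.213, 0.977, 0.0, 0.0]
ft_force: [-0.1, -0.5, -0.3]
grip_width: 0.399
grasp_force: 0.0
```

```bash
python3 - <<'E'
from h import *
c=camera("wrist"); o=manip.get_obs(); print(o["clock"],o["position"],o["ee_rot"],o["grip_width"],o["ft_force"])
print(toolshift([.4522,.215,.0395]))
cv2.imwrite("pics/w3.png",cv2.resize(c["img"][150:330,140:380],(720,540),interpolation=cv2.INTER_CUBIC)[:,:,::-1])
E
```

```text
3.55 [0.45158355 0.2142444  0.04045708] [2.12714177e-01 9.77114454e-01 1.39620857e-04 5.15868862e-05] 0.3974598914177559 [ 0.61967826 -0.59854057  0.30199073]
[-0.00164353  0.00628799  0.00638247]
```

View pics/w3.png

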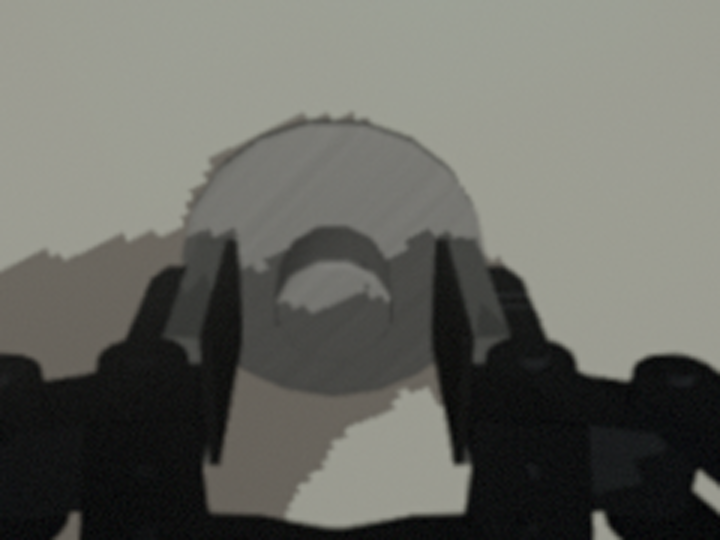

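Emit:
carry_out(deltas=[[0,0,0,0,-0.5],[0,0,0,0,-1],[0,0,0,0,-1],[0,0,0,0,-1],[0,0,0,0,-1],[0,0,0,0,-1]], force=40)

```text
clock: 4.3
position: [0.4517, 0.2142, 0.0406]
ee_rot: [0.213, 0.977, 0.0, 0.0]
ft_force: [-0.8, -0.4, 5.2]
grip_width: 0.208
grasp_force: 39.2
```

Emit:
carry_out(deltas=[[0,0,-0.1,0,-1],[0,0,-0.3,0,-1],[0,0,-0.6,0,-1],[0,0,-0.9,0,-1],[0,0,-1,0,-1],[0,0,-1,0,-1]])

```text
clock: 5.05
position: [0.4518, 0.2142, 0.1911]
ee_rot: [0.213, 0.977, 0.001, 0.001]
ft_force: [0.2, -0.4, -1.8]
grip_width: 0.208
grasp_force: 39.3
```

```bash
python3 - <<'E'
from h import *
c=camera("wrist"); o=manip.get_obs(); print(o["clock"],o["position"],o["ee_rot"],o["grip_width"],o["ft_force"],o["grasp_force"])
print(toolshift([.548,-.2585,.19]))
cv2.imwrite("pics/w4.png",cv2.resize(c["img"][150:330,140:380],(720,540),interpolation=cv2.INTER_CUBIC)[:,:,::-1])
E
```

```text
5.1 [0.45118524 0.21388927 0.18976999] [ 2.12736034e-01  9.77109681e-01 -1.30169583e-04 -1.85924893e-04] 0.21133153935571694 [-0.13707916  0.50969695 -1.65134484] 39.338510893285275
[-1.89626292e+00 -2.59588514e+00 -1.25169207e-03]
```

View pics/w4.png

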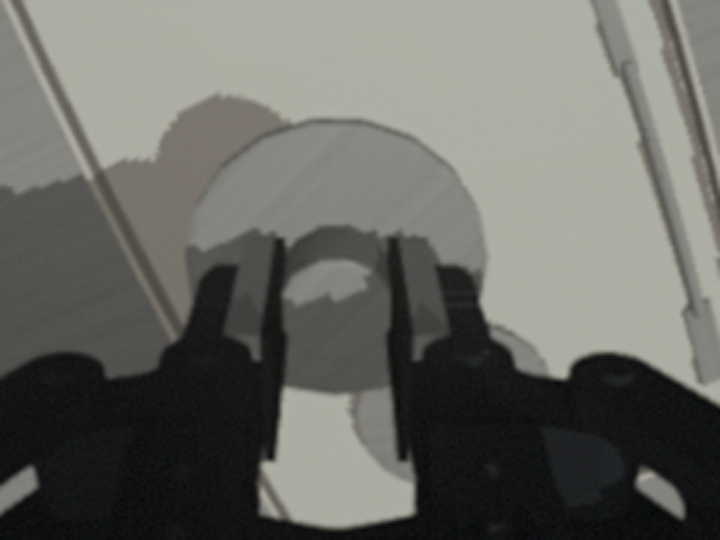

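Emit:
carry_out(deltas=[[-0.1,-0.12,-0.2,0,-1],[-0.35,-0.45,-0.4,0,-1],[-0.63,-0.86,-0.4,0,-1]])

```text
clock: 5.48
position: [0.4811, 0.074, 0.2498]
ee_rot: [0.212, 0.977, 0.0, 0.0]
ft_force: [1.4, -0.7, -1.9]
grip_width: 0.208
grasp_force: 39.4
```

Emit:
carry_out(deltas=[[-0.2,-0.3,0,0,-1],[-0.4,-0.6,0,0,-1],[-0.63,-0.86,0,0,-1]])

```text
clock: 5.85
position: [0.5122, -0.0835, 0.248]
ee_rot: [0.213, 0.977, -0.0, -0.001]
ft_force: [0.5, 0.3, -0.2]
grip_width: 0.214
grasp_force: 39.4
```

Emit:
carry_out(deltas=[[-0.2,-0.3,0,0,-1],[-0.45,-0.6,0,0,-1],[-0.6,-0.8,0,0,-1],[-0.63,-0.86,0,0,-1],[-0.63,-0.86,0,0,-1],[-0.63,-0.86,0,0,-1]])

```text
clock: 6.6
position: [0.5454, -0.2365, 0.2491]
ee_rot: [0.212, 0.977, 0.0, -0.0]
ft_force: [0.1, -0.1, -0.2]
grip_width: 0.211
grasp_force: 39.4
```

```bash
cat > rim.py <<'E'
from h import *
c=camera("side"); P=pts(c)
o=manip.get_obs(); print(o["clock"],o["position"],o["ee_rot"],o["grip_width"],o["ft_force"],o["grasp_force"])
g=outline_of("pot",c)
print([(k["conf"],k["region"].sum(),P[k["region"]].mean(0)) for k in g[:2]])
m=(np.hypot(P[...,0]-.548,P[...,1]+.258)<.06)&(P[...,2]>.075)&(P[...,2]<.15)&(c["depth"]>0)
q=P[m]
def res(p,r): return np.hypot(q[:,0]-p[0],q[:,1]-p[1])-r
from scipy.optimize import least_squares
mm=(q[:,2]>.08)&(q[:,2]<.13); q=q[mm]
s=least_squares(lambda p:res(p,.030),[.548,-.258],loss="soft_l1",f_scale=.001); print("pot axis from side wall",s.x,len(q),np.abs(s.fun).mean())
print("to",toolshift([.548,-.2585,.19]))
cv2.imwrite("pics/"+__import__("sys").argv[1],cv2.resize(c["img"][60:210,200:400],(800,600),interpolation=cv2.INTER_CUBIC)[:,:,::-1])
E
python3 rim.py s2.png
```

```text
6.65 [ 0.54554484 -0.23648179  0.24931771] [ 2.11699345e-01  9.77334688e-01  4.77899782e-04 -2.59117492e-04] 0.21106320663035294 [-0.10039284  0.21959464 -1.91052628] 39.361738320440054
[(0.58, np.int64(530), array([ 0.54650528, -0.24444117,  0.1163973 ]))]
pot axis from side wall [ 0.54668451 -0.26044642] 306 0.001781014814922384
to [-0.07506143 -0.12598558  0.39665803]
```

View pics/s2.png

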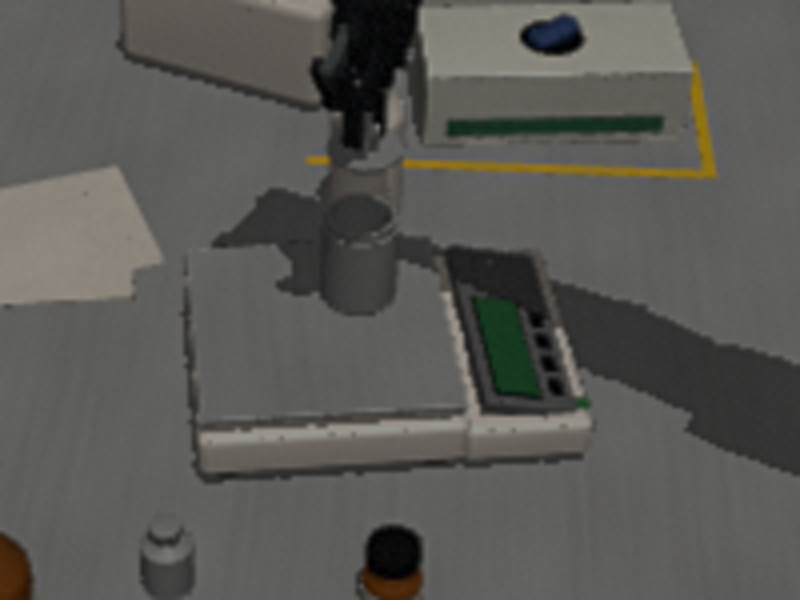

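Emit:
carry_out(deltas=[[-0.04,-0.07,0.1,0,-1],[-0.075,-0.135,0.25,0,-1],[-0.075,-0.135,0.36,0,-1],[-0.075,-0.135,0.36,0,-1],[-0.075,-0.135,0.36,0,-1]])

```text
clock: 7.32
position: [0.5475, -0.261, 0.1961]
ee_rot: [0.212, 0.977, 0.0, 0.0]
ft_force: [0.1, 0.0, -0.5]
grip_width: 0.208
grasp_force: 39.4
```

```bash
cat > fit.py <<'E'
from h import *
from scipy.optimize import least_squares
o=manip.get_obs(); print(o["clock"],o["position"],o["grip_width"],o["ft_force"],o["grasp_force"])
for n in ("side","top"):
    c=camera(n); P=pts(c); C=-np.array(c["R"]).T@c["t"]
    for q in("lid","pot"):
        for k in outline_of(q,c)[:2]:
            Q=P[k["region"]]; print(n,q,round(k["conf"],2),len(Q),Q.mean(0).round(4),"z",np.percentile(Q[:,2],[5,50,95]).round(4))
    z0=o["position"][2]-.0375
    def fit(zlo,zhi,r,cen):
        m=(np.hypot(P[...,0]-cen[0],P[...,1]-cen[1])<.045)&(P[...,2]>zlo)&(P[...,2]<zhi)&(c["depth"]>0); Q=P[m]
        if len(Q)<15: print(n,"few",len(Q)); return
        mc=cv2.minEnclosingCircle((Q[:,:2]*1000).astype(np.float32))
        s=least_squares(lambda p:np.hypot(Q[:,0]-p[0],Q[:,1]-p[1])-r,cen,loss="soft_l1",f_scale=.001)
        print(n,(zlo,zhi),len(Q),"wallfit",s.x.round(4),np.abs(s.fun).mean().round(4),"minc",np.round(mc[0],1),round(mc[1],1))
    fit(z0+.007,z0+.014,.028,[.547,-.259]); fit(.08,.13,.03,[.547,-.259])
E
python3 fit.py
```

```text
7.325 [ 0.54752375 -0.26103292  0.19614688] 0.207765257040865 [ 0.05191955  0.02179801 -0.54937146] 39.36176114715636
side pot 0.57 533 [ 0.5469 -0.2512  0.1081] z [0.0662 0.1123 0.1436]
side pot 0.53 90 [ 0.5448 -0.251   0.1702] z [0.1671 0.1699 0.1757]
side (np.float64(0.16564687878464304), np.float64(0.17264687878464305)) 113 wallfit [ 0.55   -0.2662] 0.0053 minc [ 547.5 -259.4] 28.3
side (0.08, 0.13) 311 wallfit [ 0.5465 -0.2607] 0.0018 minc [ 547.8 -258.5] 34.2
top pot 0.44 153 [ 0.5391 -0.2389  0.117 ] z [0.0709 0.1229 0.1551]
top (np.float64(0.16564687878464304), np.float64(0.17264687878464305)) 78 wallfit [ 0.5561 -0.2641] 0.0043 minc [ 540.4 -253.4] 24.7
top (0.08, 0.13) 71 wallfit [ 0.548  -0.2598] 0.0003 minc [ 544.3 -252.3] 28.7
```

Emit:
carry_out(deltas=[[0,0,0.03,0,-1],[0,0,0.06,0,-1],[0,0,0.09,0,-1],[0,0,0.115,0,-1],[0,0,0.13,0,-1],[0,0,0.13,0,-1]])

```text
clock: 8.38
position: [0.5471, -0.2613, 0.176]
ee_rot: [0.213, 0.977, 0.0, -0.0]
ft_force: [0.5, -0.6, -0.7]
grip_width: 0.209
grasp_force: 39.4
```

Emit:
carry_out(deltas=[[0,0,0.007,0,-1],[0,0,0.014,0,-1],[0,0,0.014,0,-1]])

```text
clock: 8.75
position: [0.5471, -0.2613, 0.174]
ee_rot: [0.213, 0.977, 0.0, -0.0]
ft_force: [0.3, 0.5, -0.8]
grip_width: 0.211
grasp_force: 39.4
```

Emit:
carry_out(deltas=[[0,0,0.007,0,-1],[0,0,0.012,0,-1],[0,0,0.012,0,-1]])

```text
clock: 9.12
position: [0.5477, -0.2616, 0.1738]
ee_rot: [0.213, 0.977, 0.0, 0.001]
ft_force: [-3.0, 2.0, 10.5]
grip_width: 0.211
grasp_force: 40.5
```

Emit:
carry_out(deltas=[[0,0,0,0,-0.5],[0,0,0,0,-0.4],[0,0,0,0,-0.2],[0,0,0,0,-0.2],[0,0,-0.1,0,-0.2],[0,0,-0.3,0,0],[0,0,-0.45,0,0.5],[0,0,-0.45,0,1],[0,0,-0.45,0,1],[0,0,-0.45,0,1]], force=20)

```text
clock: 10.38
position: [0.5468, -0.2611, 0.239]
ee_rot: [0.213, 0.977, 0.0, -0.001]
ft_force: [-0.3, 0.5, -0.8]
grip_width: 1.003
grasp_force: 0.0
```

```bash
cat >chk.py <<'E'
from h import *
import sys
o=manip.get_obs(); print(o["clock"],o["position"],o["ee_rot"],o["grip_width"],o["ft_force"],o["grasp_force"])
w=camera("wrist"); c=camera("side")
a=cv2.resize(w["img"][130:330,130:380],(400,320)); b=cv2.resize(c["img"][60:170,240:350],(400,320),interpolation=cv2.INTER_CUBIC)
cv2.imwrite("pics/"+sys.argv[1],np.hstack([a,b])[:,:,::-1])
P=pts(c); m=(np.hypot(P[...,0]-.547,P[...,1]+.259)<.045)&(P[...,2]>.07)&(P[...,2]<.168)&(c["depth"]>0); Q=P[m]
f=Q[(Q[:,2]>.1455)&(Q[:,2]<.151)]; mc=cv2.minEnclosingCircle((f[:,:2]*1000).astype(np.float32)); print("flange",len(f),mc)
A=np.c_[f[:,:2]-f[:,:2].mean(0),np.ones(len(f))]; print("plane",np.linalg.lstsq(A,f[:,2],rcond=None)[0],"top",Q[:,2].max())
f=Q[(Q[:,2]>.08)&(Q[:,2]<.13)]; from scipy.optimize import least_squares
print(least_squares(lambda p:np.hypot(f[:,0]-p[0],f[:,1]-p[1])-.03,[.547,-.259],loss="soft_l1",f_scale=.001).x)
print(toolshift([.5475,-.2598,.119]))
E
python3 chk.py k1.png
```

```text
10.375 [ 0.54682189 -0.26107227  0.23896041] [ 2.12733277e-01  9.77110062e-01  1.05795421e-04 -6.85140233e-04] 1.0031461842615508 [-0.32795368  0.53740038 -0.82582272] 0.0
flange 107 ((546.9888305664062, -259.3890075683594), 28.82335662841797)
plane [0.00031901 0.0055661  0.14764672] top 0.1663656601665515
[ 0.54657493 -0.26123264]
[-6.76963171e-04  1.00663236e-02  8.00785589e-01]
```

View pics/k1.png

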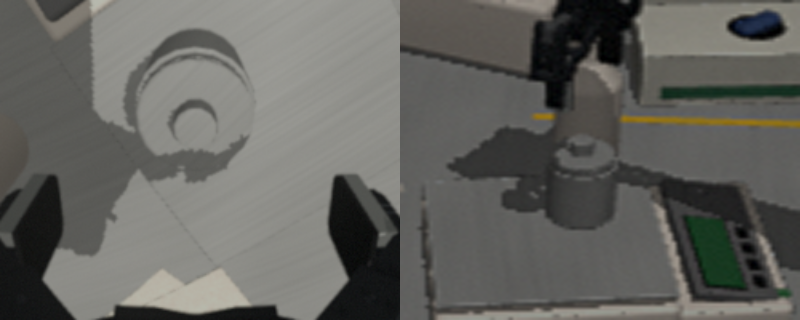

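Emit:
carry_out(deltas=[[0,0,0.2,0,1],[0,0,0.4,0,1],[0,0,0.55,0,1],[0,0,0.65,0,1],[0,0,0.72,0,1],[0,0,0.77,0,1],[0,0,0.79,0,1],[0,0,0.79,0,1],[0,0,0.79,0,1]])

```text
clock: 11.6
position: [0.5474, -0.2614, 0.1217]
ee_rot: [0.213, 0.977, 0.0, 0.0]
ft_force: [-0.3, 0.0, 0.3]
grip_width: 0.999
grasp_force: 0.0
```

Emit:
carry_out(deltas=[[0,0,0.02,0,1],[0,0,0.02,0,0.8],[0,0,0.02,0,0.6],[0,0,0.02,0,0.45],[0,0,0.02,0,0.3],[0,0,0.02,0,0.0],[0,0,0.02,0,-0.3],[0,0,0.02,0,-0.3],[0,0,0.02,0,-0.3]], force=50)

```text
clock: 12.72
position: [0.5473, -0.2615, 0.1187]
ee_rot: [0.213, 0.977, -0.0, 0.0]
ft_force: [-1.1, 0.7, 5.2]
grip_width: 0.696
grasp_force: 54.8
```

Emit:
carry_out(deltas=[[0,0,-0.03,0,-0.3],[0,0,-0.08,0,-0.3],[0,0,-0.15,0,-0.3],[0,0,-0.22,0,-0.3],[0,0,-0.3,0,-0.3],[0,0,-0.38,0,-0.3],[0,0,-0.46,0,-0.3],[0,0,-0.54,0,-0.3],[0,0,-0.62,0,-0.3],[0,0,-0.7,0,-0.3],[0,0,-0.76,0,-0.3],[0,0,-0.8,0,-0.3],[0,0,-0.8,0,-0.3],[0,0,-0.8,0,-0.3],[0,0,-0.8,0,-0.3],[0,0,-0.8,0,-0.3]])

```text
clock: 14.72
position: [0.5471, -0.2613, 0.238]
ee_rot: [0.213, 0.977, 0.0, -0.0]
ft_force: [0.3, 0.5, -3.0]
grip_width: 0.701
grasp_force: 54.6
```

```bash
python3 - <<'E'
from h import *
c=camera("side"); P=pts(c); o=manip.get_obs(); print(o["position"],o["joint_velocities"],o["grasp_force"],o["ft_force"])
m=(np.hypot(P[...,0]-.547,P[...,1]+.259)<.045)&(P[...,2]>.07)&(c["depth"]>0); print(P[m][:,2].min(),np.sort(P[m][:,2])[:12])
cv2.imwrite("pics/fin.png",cv2.resize(c["img"][20:170,220:370],(600,600),interpolation=cv2.INTER_CUBIC)[:,:,::-1])
E
```

```text
[ 0.5471288  -0.26126875  0.23807112] [ 0.00150996 -0.00146041  0.00148589 -0.00029209  0.00015436  0.00134317
 -0.00060549] 54.566256031394005 [-0.40705784  0.90522313 -2.71399649]
0.07054871508454025 [0.07054872 0.07059806 0.07069592 0.07077698 0.07085348 0.07179831
 0.07224762 0.18383501 0.18442562 0.18451389 0.18531067 0.18583759]
```

View pics/fin.png

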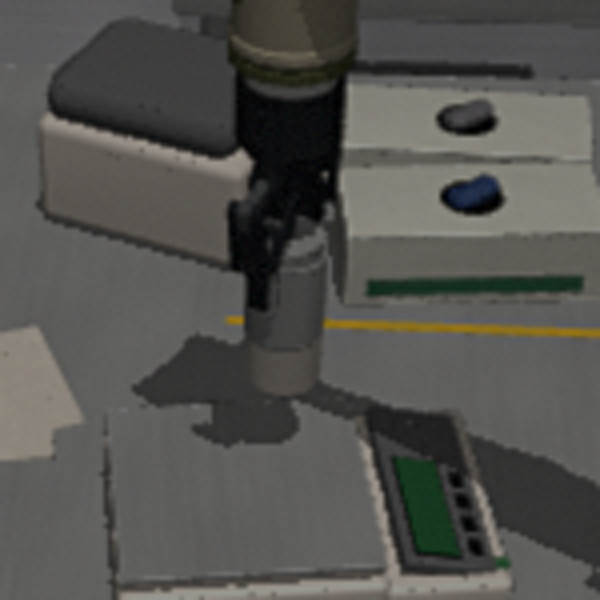

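The picture shows the pot held upright at about (285, 290), with its lid on and clear of the pan.

```bash
python3 -c "
from workcell import ticket
print(ticket.hand_in())"
```

```text
the job is handed in; nothing more can be done
None
```

The job is handed in: the small lid is seated level on the pot, and the arm is holding the pot still and upright about 12 cm above the scale pan; the hand-in call returned no verdict.

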